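# Set up the bore gauge on its setting ring

### The arm

A 7-joint arm with a two-finger parallel gripper is mounted at the origin on a cart in front of the work surface, level with it; the furniture and walls round the work are solid. World frame = base frame: x ahead of the robot, y to its left, z up, the work surface at z = 0. Lengths are in m, angles in rad, forces in N, time in s.
With the tool pointing down it reaches from about 0.35 to 0.9 m from the base axis. Payload 19.9 kg.
Tool frame: the origin (TCP) lies midway between the tips of the shut fingers; the grasp point (between the pads) lies 19 mm behind it; x points along the fingers, y is the direction in which the jaws open and shut, and the axes are right-handed (so a half turn about x gives the same grasp; the last joint's range is limited). The gripper opens to 85 mm and grips with 20 to 120 N. Pads are 22 mm wide; open, the fingers measure 114 mm over their backs; the gripper's body (76 mm by 85 mm) begins 54 mm behind the grasp point. The pads swing forward as they close: fully open they stand 13 mm farther back than shut.
Start: joints at [1.224, 0.417, -0.01, 1.614, 0.005, 1.111, -0.053], TCP at [0.188, -0.596, 0.231] pointing down, gripper open.
Joint ranges: [-2.81, 2.81], [-0.39, 2.02], [-1.27, 1.25], [0.06, 2.57], [-1.19, 4.33], [0.19, 2], [-2.82, 2.82]. Speed limits (rad/s): [1.89, 1.89, 2.39, 2.39, 3.01, 3.01, 3.01].

### API

Orientations are given as a unit quaternion [x, y, z, w].
In Python, from workcell import readout, optics, env gives the robot as it stands.
- The arm moves only by the shell command python3 -m inch 'ROWS' [OPENING] [FORCE]. ROWS is JSON, a list that holds one entry, the list of rows, each a list of 6 numbers: the shift along the tool's x, y, z in units of 30 mm (1.0 is 30 mm), then the turn, a rotation vector about the tool's x, y, z in units of 6 degrees (1.0 is 6 degrees). In form: [[[tx, ty, tz, rx, ry, rz], ...]]. A call has exactly 10 rows; each row is the pose to reach, as a shift and turn from the pose commanded when the call began, along the tool's axes at that moment; what a row does not reach only later rows make up. A row lasts 1/8 s, in which the tool goes at most 62.5 mm and 10.7 degrees, less where a joint would pass 70% of its speed; a pose out of reach is approached as far as the arm can. A call with a gripper value outside its range is refused whole. OPENING is the finger opening in mm, from 0 to 85.4, set as the call begins (- or left out, the last holds). The fingers move at their own pace and stop on an object; FORCE is the grip in N (left out, the last holds). Time passes only in rows, so rows that repeat a pose let the fingers close, or fill a call up. It gives the time, the measured TCP pose, the force and the opening at its end, in the units of the state.
- readout.get_obs(): the state, without advancing time (a new reading comes with each control period).
- optics.snapshot(name): name is "side" or "top"; returns a dict with "img" (480x640x3 uint8, red, green, blue), "fx", "fy", "cx", "cy" (pixels), "rvec" (rotation vector, rad) and "tvec" (3), from world to camera coordinates, as OpenCV has them. Camera axes: x right, y down, z forward; pixel columns grow to the right and rows downward; lengths in m; the calibration is good to about 2 mm. A picture is of the moment at which its call begins. There is no depth.
- env.sign_off(): hands the job in, once; it reports no verdict.
The state is a dict: "time_s": time; "joint_pos": joint angles; "dq": joint speeds; "joint_efforts": joint torques, N m; "position": TCP position; "eef_rot": TCP orientation; "ft_force": force on the tool from outside, world axes, zero at the start; "torque": the same for the moment, N m; "width": opening from 0.0 (shut) to 1.0 (fully open).
Only numpy, scipy, OpenCV 4.12 (cv2) and the standard library are available. Lean on these libraries where they do the work, as an engineer would, in place of code of your own. Each camera call takes 0.05 s, during which the arm holds its last target.

### The job

Get the bore gauge ready for zeroing on the setting ring that stands in the vee block of the setting fixture: with the fingertips, first push the hinged hold-down leaf over and fully down so that it lies shut across the ring, then push the plug slide fully home so that the gauge plug passes through the ring. Only push, nothing is to be picked up; do not touch the ring itself (it must stay cool), and leave the other things on the bench where they are.

Things in the scene. Friction and masses are not known exactly. Their poses are not given: they have to be found in the camera images.
- fixture: Setting fixture fixed to the bench: grey plate 185x134x12 mm on 6 mm feet with a black vee block, a hinged leaf over it, a plug slide before it. Origin: on the bench under the plug axis; x = the way the slide is pushed home, z up. Plate: x -100..85, y -63..71 mm. Vee block: x 35..69, y -46..46, up to z 60. Fixed hinge post left of it: x 25..79, y 47..66, up to z 117.
- ring: Loose plain steel setting ring, 58 mm outside, 18 mm thick, bore 25 mm, about 0.21 kg, standing on edge in the vee block, bore along the fixture's x axis. Origin: middle of its front face (fixture frame x 44.5, y 0, z 69 mm); its own z is the bore axis. Top 98 mm above the bench. A forked stop stands behind it. Not to be touched by the robot.
- leaf (a joint): Angle of the hold-down leaf, rad: 0 = shut, level across the ring's top; 1.57 = upright; 1.95 = open to its stop, leaning to fixture +y. Starts at 1.45 to 1.9. Steel plate 38 mm wide (along fixture x), 8 mm thick, 93 mm from hinge axis to free edge, with a round lip 11 mm thick there. Stiff hinge (0.12 N m): stays where left, push it right down to its stop; 1 to 3 N near the free edge move it.
- leaf_hinge (a point): The middle of the leaf's hinge axis, which runs along the fixture's x axis: fixture frame x 52, y 56, z 107 mm. At angle q the leaf points from here along (0, -cos q, sin q) in the fixture frame.
- leaf_tip (a point): A point on the leaf, moving with it: middle of the free end, 88 mm from the hinge axis, on the face that is on top when the leaf is shut and that looks to the left (fixture +y) while it stands open (4 mm off the leaf's mid plane).
- plug_slide (a joint): How far the plug slide is drawn back, m: 0 = home against its stop, plug through the ring; 0.052 = fully back. Starts at 0.036 to 0.050. Moves along the fixture's x axis (push to +x); friction about 2.5 N, no spring, stays where left. A steel plug of 24 mm diameter on the ring's axis projects from its front, a 37 mm dial stands at its left side.
- push_face (a point): Middle of the slide's push face, moving with it: flat upright steel plate at the slide's rear end (towards the robot), 52 mm wide (fixture y), 6 mm thick, z 30 to 92 mm above the bench. The point is 69 mm above the bench, at fixture x -24 mm when home, farther back by the joint value otherwise. Push it towards fixture +x.
- screw_bin: Bystander: blue bin of screws, 134 x 101 x 50 mm, to the right; origin under its centre.
- stylus_case: Bystander: flat black case, 92 x 130 x 30 mm, behind the fixture to the left; origin under its centre.
- gauge_block: Bystander: small steel gauge block, 9 x 30 x 20 mm, lying on the bench close to the right of the fixture; origin under its centre.
- step_shaft: Bystander: stepped steel shaft, 101 mm long, 22 mm thick, lying close to the right of the fixture; origin under its centre.
- tweezers: Bystander: steel tweezers, 122 mm long, lying near the right front of the fixture; origin under the centre.
- alcohol_bottle: Bystander: white wash bottle with a spout, 179 mm tall, 62 mm wide, near the right front edge of the bench; origin under its centre.
- blower: Bystander: black rubber dust blower, 150 mm long, lying behind the fixture to the right; origin under its centre.
- mouse: Bystander: computer mouse, 100 x 58 x 39 mm, far to the right; origin under its centre.
- tape_roll: Bystander: roll of tape lying flat, 94 mm across, 19 mm high, far to the right; origin under its centre.

How it is judged:
By the outcome, as a careful person would: the job done as asked, in the order asked, and still so for the second after the job is handed in, with the robot touching nothing.
It also fails if it takes over 51 s, if anything falls off the work surface, if the arm or the gripper's body presses on something with over 40 N, if the wrist force passes 120 N, or if a joint passes its speed limit or range.

## Working session

There is one attempt and no reset: what is moved stays moved. The work goes in short steps, Python scripts to look and compute and a shell command to move; the robot and the scene stay as the last step left them, time stands still between calls to the robot, and variables do not carry over. Pictures are saved under pics/ and viewed, and the job is handed in when it is done.

```bash
ls; mkdir -p pics; python3 - <<'E'
from workcell import readout, optics, env
import cv2,json
print(readout.get_obs())
for n in ("side","top"):
    s=optics.snapshot(n); cv2.imwrite(f"pics/{n}0.png",s["img"][:,:,::-1])
    print(n,{k:v for k,v in s.items() if k!="img"})
E
```

```text
pics
{'time_s': 0.0, 'joint_pos': array([ 1.2245066 ,  0.41800668, -0.01033299,  1.61420907,  0.00470442,
        1.11070216, -0.05300734]), 'dq': array([ 9.68732922e-04, -4.39540675e-05,  7.23280155e-04,  6.37403226e-04,
        6.80459879e-04, -9.71814954e-06, -1.75398922e-04]), 'joint_efforts': array([ 6.16838606e-04, -8.64451933e+01,  6.79238308e-01, -4.34902275e+01,
        1.90960884e-02,  7.39041570e-03,  4.80774179e-05]), 'position': array([ 0.18745159, -0.59583971,  0.23062505]), 'eef_rot': array([-0.69880983, -0.10780247,  0.69900994, -0.1069044 ]), 'ft_force': array([0.54467216, 0.3235663 , 0.83587652]), 'torque': array([ 0.00533821, -0.04219426,  0.02292489]), 'width': 0.9978642935318845}
side {'fx': 618.498272888777, 'fy': 618.498272888777, 'cx': 323.9798385278403, 'cy': 238.11323860783682, 'rvec': array([ 1.87827335, -1.60060194,  0.63463259]), 'tvec': array([-0.33775033,  0.41026762,  1.27537371])}
top {'fx': 463.8617044305656, 'fy': 463.8617044305656, 'cx': 314.04633752317517, 'cy': 242.1279589429822, 'rvec': array([ 2.08513753, -2.14332473,  0.22656028]), 'tvec': array([-0.27205988,  0.54270757,  1.04842315])}
```

View pics/side0.png

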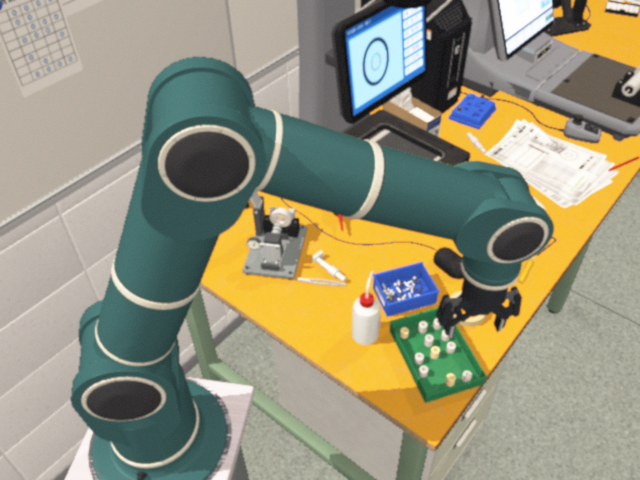

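View pics/top0.png

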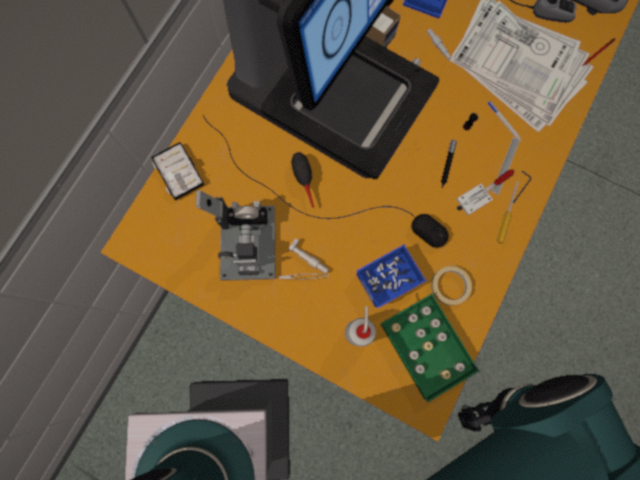

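The side view shows the fixture at about (275,245), with the arm at the right. In the top view the fixture is near (248,245), the bottle at (361,330), the bin at (391,275) and the stepped shaft at (310,256). I'll zoom in next.

```bash
cat > h.py <<'E'
import numpy as np,cv2
from scipy.spatial.transform import Rotation as R
from workcell import readout, optics, env
def cam(n):
    s=optics.snapshot(n); K=np.array([[s["fx"],0,s["cx"]],[0,s["fy"],s["cy"]],[0,0,1]])
    Rm=cv2.Rodrigues(s["rvec"])[0]; return s["img"],K,Rm,np.array(s["tvec"])
def ray(c,px):
    _,K,Rm,t=c; d=Rm.T@np.linalg.solve(K,[px[0],px[1],1.]); return -Rm.T@t,d/np.linalg.norm(d)
def onz(c,px,z):
    o,d=ray(c,px); return o+d*(z-o[2])/d[2]
def proj(c,p):
    _,K,Rm,t=c; q=K@(Rm@np.asarray(p,float)+t); return q[:2]/q[2]
def tri(c1,p1,c2,p2):
    o1,d1=ray(c1,p1);o2,d2=ray(c2,p2)
    A=np.stack([d1,-d2],1);s=np.linalg.lstsq(A,o2-o1,rcond=None)[0]
    a=o1+d1*s[0];b=o2+d2*s[1];return (a+b)/2,np.linalg.norm(a-b)
def crop(c,name,x,y,w,h,f):
    im=c[0][y:y+h,x:x+w,::-1];cv2.imwrite(name,cv2.resize(im,None,fx=f,fy=f,interpolation=cv2.INTER_CUBIC))
E
python3 - <<'E'
from h import *
t=cam("top");s=cam("side")
crop(t,"pics/t1.png",180,180,160,120,5)
crop(s,"pics/s1.png",225,180,133,110,6)
print(onz(t,(248,280),0),onz(t,(248,200),0))
print(ray(t,(320,240)),ray(s,(320,240)))
E
```

```text
[ 0.45608056 -0.12197443  0.        ] [ 0.66165517 -0.12165606  0.        ]
(array([ 0.30705762, -0.27747817,  1.13862227]), array([ 0.21032872, -0.02146461, -0.97739506])) (array([-0.53035596, -0.4499392 ,  1.19383842]), array([ 0.68388438,  0.13214393, -0.71752361]))
```

View pics/t1.png

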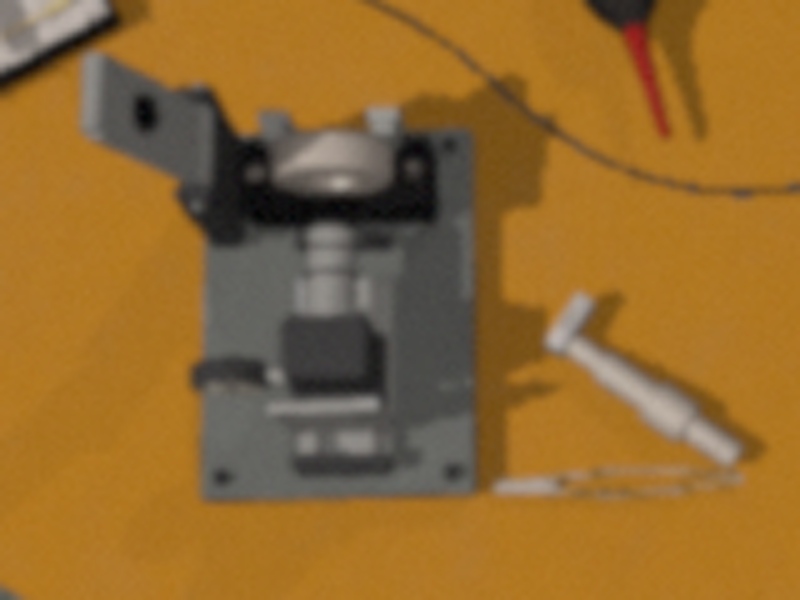

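View pics/s1.png

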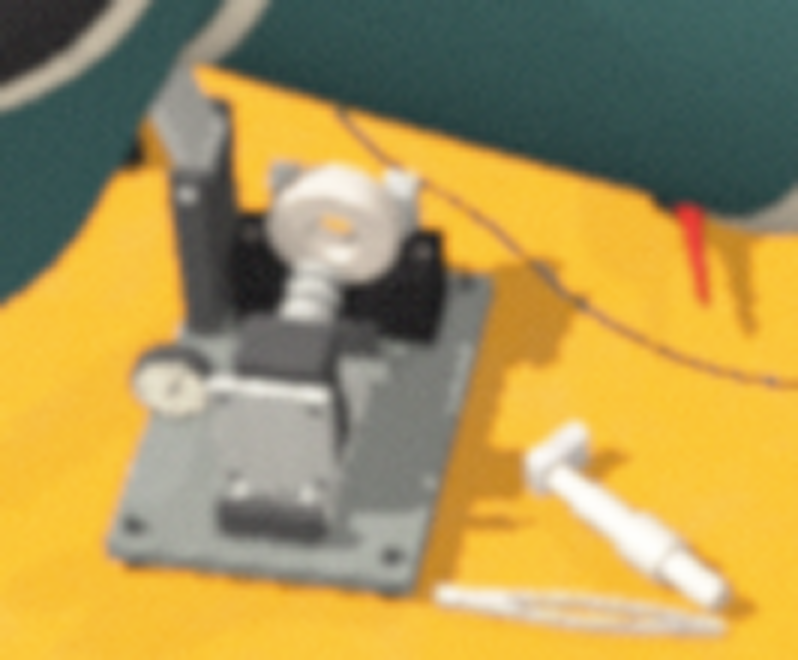

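The top crop shows the plate corners at (203,497), (473,495) and (472,130). The leaf leans left with its free edge near (95,95), and the push plate's top edge runs (267,407)–(380,404). In the side crop the corners are (108,548), (413,590) and (493,275), and the push-plate top edge runs (213,385)–(332,397).

```bash
python3 - <<'E'
from h import *
t=cam("top");s=cam("side")
T=lambda x,y:(180+(x+.5)/5-.5,180+(y+.5)/5-.5)
S=lambda x,y:(225+(x+.5)/6-.5,180+(y+.5)/6-.5)
for n,a,b in [("FL",(203,492),(110,545)),("FR",(474,490),(413,583)),("BR",(472,130),(495,277)),("pushL",(267,409),(213,387)),("pushR",(381,406),(332,398))]:
    p,e=tri(t,T(*a),s,S(*b));print(n,p.round(4),round(e,4))
P={n:onz(t,T(*a),.018) for n,a in [("FL",(203,492)),("FR",(474,490)),("BR",(472,130))]}
print(P)
fx=P["BR"]-P["FR"];fy=P["FL"]-P["FR"];print(np.linalg.norm(fx),np.linalg.norm(fy),np.degrees(np.arctan2(fx[1],fx[0])),np.degrees(np.arctan2(fy[1],fy[0]))-90)
yaw=(np.arctan2(fx[1],fx[0])+np.arctan2(fy[1],fy[0])-np.pi/2)/2
ex=np.array([np.cos(yaw),np.sin(yaw),0]);ey=np.array([-ex[1],ex[0],0])
O=np.mean([P["FL"]-(-.1*ex+.071*ey),P["FR"]-(-.1*ex-.063*ey),P["BR"]-(.085*ex-.063*ey)],0);O[2]=0
print("O",O,"yaw",yaw)
W=lambda x,y,z:O+x*ex+y*ey+np.array([0,0,z])
for n,a in [("pl",(267,409)),("pr",(381,406))]:
    q=onz(t,T(*a),.092)-O;print(n,q@ex,q@ey)
print("lip/ring rel")
for n,a in [("lipmid",(95,95)),("lipfrontL",(85,137)),("lipfrontR",(105,135))]:
    o,d=ray(t,T(*a)); 
    for xf in (.033,.052):
        k=((W(xf,0,0)-o)@ex)/(d@ex);q=o+d*k-O; v=np.array([q@ey-.056,q[2]-.107]);print(n,xf,v,np.linalg.norm(v),np.arctan2(v[1],-v[0]))
for q in (1.4,1.5,1.6,1.7,1.8,1.9):
    p=W(.033,.056-.093*np.cos(q),.107+.093*np.sin(q));a=proj(t,p);b=proj(s,p);print(q,(a-180)*5,(b-[225,180])*6)
p=readout.get_obs()
print(R.from_quat(p['eef_rot']).as_matrix().round(3))
E
```

```text
FL [ 0.4615 -0.0556  0.0104] 0.0003
FR [ 0.4586 -0.188   0.0124] 0.0001
BR [ 0.6403 -0.1892  0.0159] 0.0
pushL [ 0.4888 -0.1002  0.0864] 0.0019
pushR [ 0.4883 -0.1519  0.0884] 0.0
{'FL': array([ 0.46045777, -0.05697963,  0.018     ]), 'FR': array([ 0.45782491, -0.18850545,  0.018     ]), 'BR': array([ 0.63963991, -0.18935322,  0.018     ])}
0.18181697689480295 0.13155216717870458 -0.26715827806428494 -1.1467866050223137
O [ 0.55786415 -0.12708715  0.        ] yaw -0.012338996825793758
pl -0.07049535486240417 0.02599167006291137
pr -0.0698866641861788 -0.026062734490522106
lip/ring rel
lipmid 0.033 [0.01601607 0.13549613] 0.1364394258771602 1.6884535582336329
lipmid 0.052 [0.03121235 0.07510424] 0.08133177564215338 1.9646672413156232
lipfrontL 0.033 [0.0345508  0.07614685] 0.08361878160725665 1.996755288029564
lipfrontL 0.052 [0.05099618 0.01175528] 0.05233351236465452 2.915037158337322
lipfrontR 0.033 [0.02540178 0.07872788] 0.08272441467146602 1.8829038892775296
lipfrontR 0.052 [0.04123058 0.01451024] 0.04370935872458082 2.803200235361336
1.4 [193.72802753 122.9904583 ] [212.10144111  14.74234878]
1.5 [171.23712885 122.53882017] [190.12771456  10.3416361 ]
1.6 [149.0153029 122.7185117] [168.23167985   7.64557329]
1.7 [127.34666534 123.52771024] [146.66019302   6.68087454]
1.8 [106.50640171 124.95481803] [125.65470686   7.45240392]
1.9 [ 86.75515964 126.97876163] [105.44773212   9.9433625 ]
[[-0.     0.3   -0.954]
 [ 0.    -0.954 -0.3  ]
 [-1.    -0.     0.   ]]
```

Measured so far: fixture origin at about (0.558, -0.127), yaw about -0.7°. The leaf stands at about 1.85 rad and the slide is drawn back about 46 mm. Next I lift, shut the fingers and cross to the leaf's open side, going over the bottle.

```bash
python3 -m inch '[[[-2,0,0,0,0,0],[-3.6,-0.6,-0.8,0,0,0],[-3.8,-1.4,-1.9,0,0,0],[-3.8,-2.3,-3.1,0,0,0],[-3.8,-3.2,-4.3,0,0,0],[-3.8,-4.1,-5.5,0,0,0],[-3.8,-5,-6.7,0,0,0],[-3.8,-5.9,-7.9,0,0,0],[-3.8,-6.8,-9,0,0,0],[-3.8,-7.5,-9.8,0,0,0]]]' 0 30
```

```text
time_s: 1.55
position: [0.4013, -0.2917, 0.3454]
eef_rot: [0.699, 0.108, -0.699, 0.108]
ft_force: [-0.2, 0.6, 0.9]
width: 0.001
```

```bash
python3 -m inch '[[[0,-0.8,-1.1,-1.2,0,0],[0,-1.7,-2.2,-2.5,0,0],[0,-2.6,-3.4,-3.9,0,0],[0,-3.5,-4.6,-5.3,0,0],[0,-4.4,-5.8,-6.7,0,0],[0,-5.3,-7,-8.1,0,0],[0,-6.1,-8,-9.5,0,0],[0,-6.8,-8.9,-10.8,0,0],[0,-7.3,-9.5,-11.8,0,0],[0,-7.4,-9.7,-12,0,0]]]' 0 30
python3 - <<'E'
from h import *
p=readout.get_obs();print(p['position'],p['joint_pos'].round(3));print(R.from_quat(p['eef_rot']).as_matrix().round(3))
t=cam("top");s=cam("side")
crop(t,"pics/t2.png",130,110,210,190,3.8)
crop(s,"pics/s2.png",180,100,200,200,3)
E
```

```text
time_s: 2.8
position: [0.6117, 0.007, 0.345]
eef_rot: [0.502, 0.499, -0.502, 0.498]
ft_force: [-1.0, -0.8, -0.3]
width: 0.004
[0.6117446  0.00701498 0.34498764] [ 0.392  0.37  -0.61   1.484  0.213  1.355 -0.238]
[[-0.     1.    -0.007]
 [ 0.001 -0.007 -1.   ]
 [-1.    -0.    -0.001]]
```

View pics/t2.png

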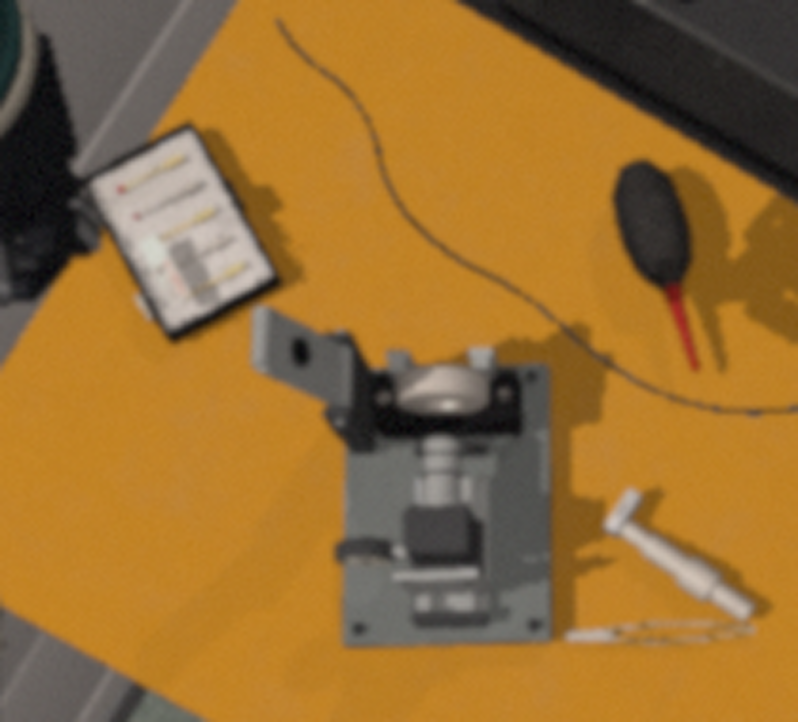

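View pics/s2.png

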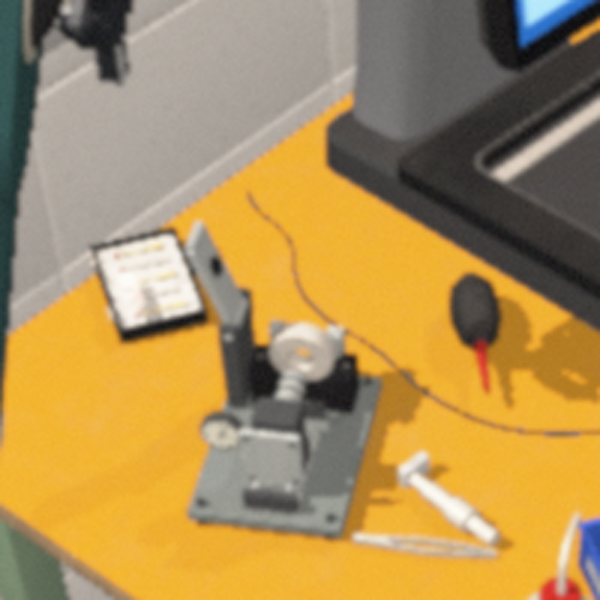

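The gripper now hangs left of the leaf. The lip ends are at (258,365) and (265,312) in the top crop, and at (191,240) and (203,226) in the side crop. I'll triangulate the lip.

```bash
python3 - <<'E'
from h import *
t=cam("top");s=cam("side")
T=lambda x,y:(130+(x+.5)/3.8-.5,110+(y+.5)/3.8-.5)
S=lambda x,y:(180+(x+.5)/3-.5,100+(y+.5)/3-.5)
for a,b in [((258,365),(191,240)),((265,312),(203,226))]: print(tri(t,T(*a),s,S(*b)))
O=np.array([.5579,-.1271,0])
for q in (1.7,1.75,1.8,1.85,1.9):
  for xf in (.033,.071):
    p=O+[xf+.0007,.056-.093*np.cos(q)-.012*xf,.107+.093*np.sin(q)];print(q,((proj(t,p)-[130,110])*3.8).round(),((proj(s,p)-[180,100])*3).round(),p.round(3))
E
```

```text
(array([ 0.58834854, -0.0448665 ,  0.20497374]), np.float64(0.0011016765822848067))
(array([ 0.62348738, -0.04449649,  0.19082181]), np.float64(0.0010567231925324937))
1.7 [287. 360.] [208. 243.] [ 0.592 -0.06   0.199]
1.7 [289. 295.] [220. 214.] [ 0.63  -0.06   0.199]
1.75 [279. 361.] [203. 244.] [ 0.592 -0.055  0.199]
1.75 [281. 295.] [215. 214.] [ 0.63  -0.055  0.199]
1.8 [271. 361.] [198. 244.] [ 0.592 -0.05   0.198]
1.8 [273. 296.] [210. 215.] [ 0.63  -0.051  0.198]
1.85 [263. 362.] [193. 244.] [ 0.592 -0.046  0.196]
1.85 [266. 297.] [205. 215.] [ 0.63  -0.046  0.196]
1.9 [256. 363.] [188. 245.] [ 0.592 -0.041  0.195]
1.9 [258. 298.] [200. 216.] [ 0.63  -0.042  0.195]
```

The leaf is at about 1.85 rad, with its tip at y≈-0.045, z≈0.196. Now I descend beside it.

```bash
python3 -m inch '[[[0.4,0,0,0,0,0],[1.1,0,0,0,0,0],[1.9,0,0,0,0,0],[2.7,0,0,0,0,0],[3.5,0,0,0,0,0],[4.2,0,0,0,0,0],[4.8,0,0,0,0,0],[5.2,0,0,0,0,0],[5.5,0,0,0,0,0],[5.5,0,0,0,0,0]]]'
python3 - <<'E'
from h import *
p=readout.get_obs();print(p['position'],p['ft_force'])
t=cam("top");s=cam("side")
a=np.vstack([cv2.resize(t[0][150:270,140:300],(640,480))]);b=cv2.resize(s[0][120:240,180:340],(640,480))
cv2.imwrite("pics/c3.png",cv2.resize(np.hstack([a,b]),(800,300))[:,:,::-1])
E
```

```text
time_s: 4.25
position: [0.6113, 0.0058, 0.1799]
eef_rot: [-0.502, -0.498, 0.502, -0.497]
ft_force: [-0.8, 0.0, 0.3]
width: -0.001
[0.61134372 0.00576097 0.17993263] [-0.7645727   0.04479636  0.25807058]
```

View pics/c3.png

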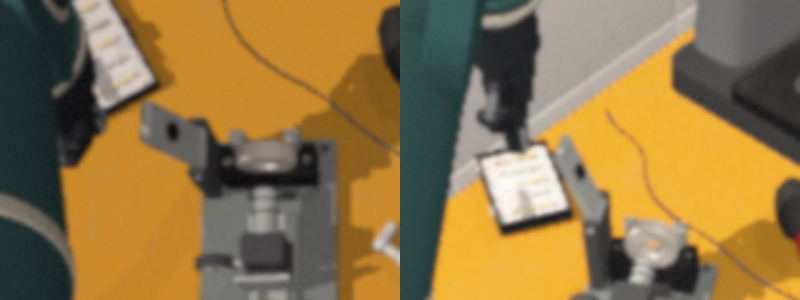

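The fingertips are at side-crop (515,148), left of the leaf tip at (565,140), with clearance. Now the push.

```bash
python3 -m inch '[[[0,0,0.4,0,0,0],[0,0,0.8,0,0,0],[0,0,1.2,0,0,0],[0,0,1.5,0,0,0],[0,0,1.8,0,0,0],[0,0,2.1,0,0,0],[0,0,2.4,0,0,0],[0,0,2.7,0,0,0],[0.1,0,3,0,0,0],[0.2,0,3.2,0,0,0]]]'
python3 - <<'E'
from h import *
p=readout.get_obs();print(p['position'],p['ft_force'])
t=cam("top");s=cam("side")
a=np.vstack([cv2.resize(t[0][150:270,140:300],(640,480))]);b=cv2.resize(s[0][120:240,180:340],(640,480))
cv2.imwrite("pics/c4.png",cv2.resize(np.hstack([a,b]),(800,300))[:,:,::-1])
E
```

```text
time_s: 5.6
position: [0.6106, -0.0911, 0.1741]
eef_rot: [-0.502, -0.497, 0.502, -0.498]
ft_force: [0.1, 1.9, 1.1]
width: 0.001
[ 0.61057977 -0.09105235  0.17409907] [0.05362151 1.92238051 1.11260418]
```

View pics/c4.png

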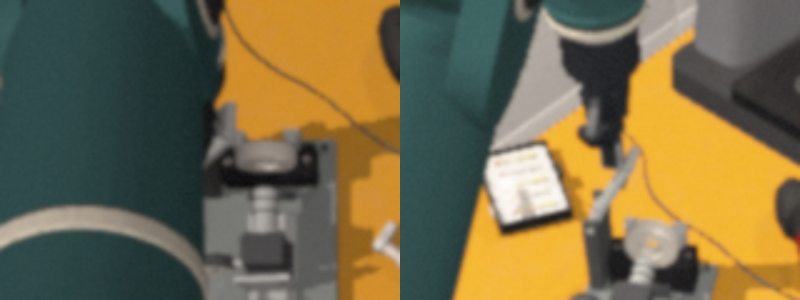

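The leaf is moving, now at about 1.0 rad with about 2 N on the fingers. I keep following the arc.

```bash
python3 -m inch '[[[0.15,0,0.28,0,0,0],[0.34,0,0.56,0,0,0],[0.54,0,0.83,0,0,0],[0.74,0,0.98,0,0,0],[0.94,0,1.12,0,0,0],[1.14,0,1.25,0,0,0],[1.37,0,1.35,0,0,0],[1.6,0,1.43,0,0,0],[1.72,0,1.46,0,0,0],[1.85,0,1.48,0,0,0]]]'
python3 - <<'E'
from h import *
p=readout.get_obs();print(p['position'],p['ft_force'])
t=cam("top");s=cam("side")
a=np.vstack([cv2.resize(t[0][150:270,140:300],(640,480))]);b=cv2.resize(s[0][120:240,180:340],(640,480))
cv2.imwrite("pics/c5.png",cv2.resize(np.hstack([a,b]),(800,300))[:,:,::-1])
E
```

```text
time_s: 6.95
position: [0.6101, -0.1347, 0.1186]
eef_rot: [-0.502, -0.498, 0.502, -0.498]
ft_force: [-1.4, -0.1, 1.1]
width: -0.0
[ 0.6100832  -0.13470839  0.11856729] [-1.38552828 -0.07028397  1.06367853]
```

View pics/c5.png

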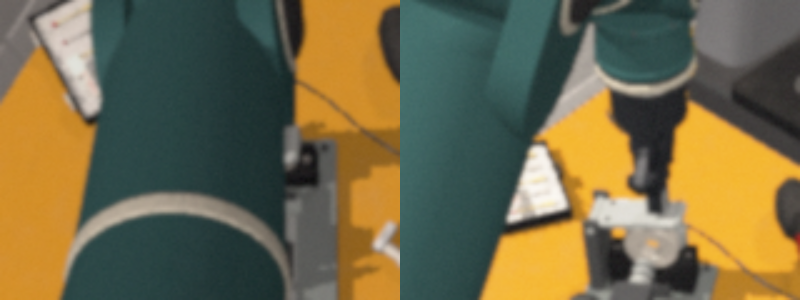

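The leaf is almost level. I'll press down slowly until it meets its stop.

```bash
python3 -m inch '[[[0.02,0,0,0,0,0],[0.04,0,0,0,0,0],[0.06,0,0,0,0,0],[0.08,0,0,0,0,0],[0.1,0,0,0,0,0],[0.12,0,0,0,0,0],[0.14,0,0,0,0,0],[0.16,0,0,0,0,0],[0.18,0,0,0,0,0],[0.2,0,0,0,0,0]]]'
```

```text
time_s: 8.3
position: [0.6101, -0.1346, 0.1127]
eef_rot: [0.502, 0.498, -0.502, 0.498]
ft_force: [-0.4, -1.4, 0.9]
width: 0.003
```

```bash
python3 -m inch '[[[0.01,0,0,0,0,0],[0.02,0,0,0,0,0],[0.03,0,0,0,0,0],[0.04,0,0,0,0,0],[0.05,0,0,0,0,0],[0.06,0,0,0,0,0],[0.07,0,0,0,0,0],[0.08,0,0,0,0,0],[0.08,0,0,0,0,0],[0.08,0,0,0,0,0]]]'
```

```text
time_s: 9.55
position: [0.6102, -0.1346, 0.111]
eef_rot: [-0.502, -0.498, 0.502, -0.498]
ft_force: [-4.2, 0.2, 10.3]
width: -0.0
```

There is 10 N at z = 0.111, the leaf's shut height, so it is on its stop. I lift off, move back behind the slide and check with pictures.

```bash
python3 -m inch '[[[-0.5,0,0,0,0,0],[-1.4,0,0,0,0,0],[-2.1,-0.3,0,0,0,0],[-2.3,-1,-0.1,0,0,0],[-2.3,-2,-0.1,0,0,0],[-2.3,-3,-0.2,0,0,0],[-2.3,-4,-0.25,0,0,0],[-2.3,-4.9,-0.25,0,0,0],[-2.3,-5.3,-0.25,0,0,0],[-2.3,-5.4,-0.25,0,0,0]]]'
python3 - <<'E'
from h import *
p=readout.get_obs();print(p['position'],p['ft_force'],p['joint_pos'].round(2))
t=cam("top");s=cam("side")
crop(t,"pics/t6.png",180,170,160,120,5)
crop(s,"pics/s6.png",225,130,133,160,3.7)
E
```

```text
time_s: 10.8
position: [0.4483, -0.1257, 0.1799]
eef_rot: [0.502, 0.497, -0.502, 0.498]
ft_force: [0.4, 0.1, -1.0]
width: 0.001
[ 0.44834794 -0.12572877  0.17993522] [ 0.41668951  0.1030507  -1.04369815] [ 0.74  0.24 -0.59  2.03  0.17  0.91  0.04]
```

View pics/t6.png

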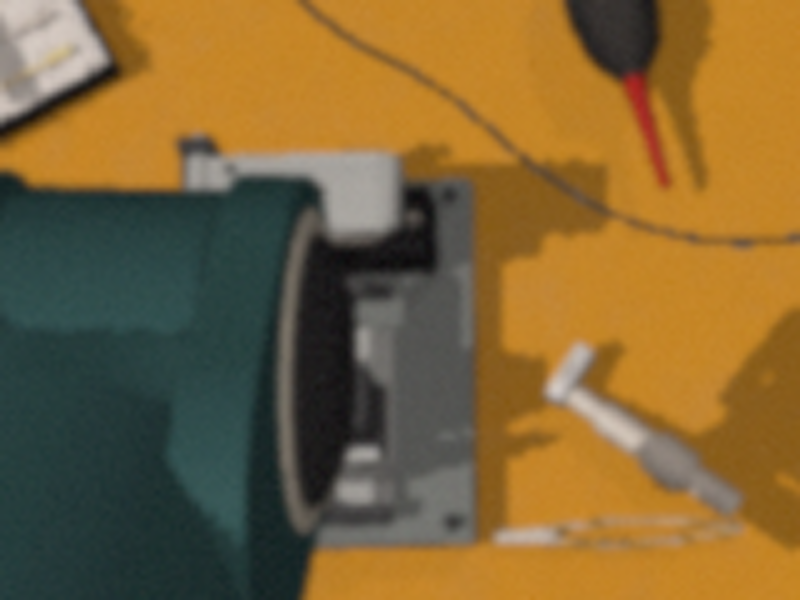

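View pics/s6.png

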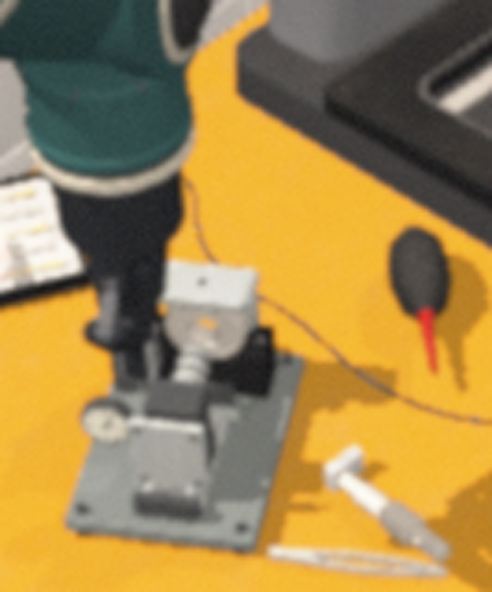

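The leaf lies level across the ring, light plate at top crop (185–400,155–235) and side crop (160–258,262–310). The slide is still drawn back. I'll check how high the low block behind the push face stands, and whether the TCP projects where the fingertip is seen.

```bash
python3 - <<'E'
from h import *
t=cam("top");s=cam("side")
T=lambda x,y:(180+(x+.5)/5-.5,180+(y+.5)/5-.5)
S=lambda x,y:(225+(x+.5)/6-.5,180+(y+.5)/6-.5)
for a,b in [((295,462),(218,505)),((392,460),(325,518)),((295,475),(218,530)),((310,440),(240,487)),((372,440),(306,497))]: print(tri(t,T(*a),s,S(*b)))
print((proj(s,[.4483,-.1257,.1799])-[225,130])*3.7)
# leaf tip top corners from s6/t6
T6=lambda x,y:(180+(x+.5)/5-.5,170+(y+.5)/5-.5)
S6=lambda x,y:(225+(x+.5)/3.7-.5,130+(y+.5)/3.7-.5)
for a,b in [((400,158),(257,271)),((395,232),(250,308))]: print("leaf",tri(t,T6(*a),s,S6(*b)))
E
```

```text
(array([ 0.47164174, -0.10319697,  0.03262287]), np.float64(0.0012734735052549481))
(array([ 0.47128201, -0.14960819,  0.03269378]), np.float64(0.0016568270629576196))
(array([ 0.46704721, -0.10241372,  0.0218218 ]), np.float64(0.0004916778667972764))
(array([ 0.48191236, -0.11046987,  0.03391668]), np.float64(0.0014326063442169686))
(array([ 0.48107415, -0.13971144,  0.03342984]), np.float64(0.002448193543702252))
[139.2947768  369.62436682]
leaf (array([ 0.62298409, -0.16265102,  0.11197505]), np.float64(0.0021139587284929695))
leaf (array([ 0.58935356, -0.16197794,  0.10768695]), np.float64(0.002407575001240342))
```

The block tops out at z≈0.033. The leaf corners triangulate to z 0.108–0.112, so it is shut. I descend behind the push face to z≈0.068.

```bash
python3 -m inch '[[[0.3,0,0,0,0,0],[0.8,0,0,0,0,0],[1.3,0,0,0,0,0],[1.8,0,0,0,0,0],[2.3,0,0,0,0,0],[2.8,0,0,0,0,0],[3.2,0,0,0,0,0],[3.5,0,0,0,0,0],[3.7,0,0,0,0,0],[3.7,0,0,0,0,0]]]'
python3 - <<'E'
from h import *
t=cam("top");s=cam("side")
crop(s,"pics/s7.png",225,130,133,160,3.7)
E
```

```text
time_s: 12.25
position: [0.4482, -0.1255, 0.0682]
eef_rot: [-0.502, -0.498, 0.502, -0.498]
ft_force: [-0.4, 1.0, -0.0]
width: 0.001
```

View pics/s7.png

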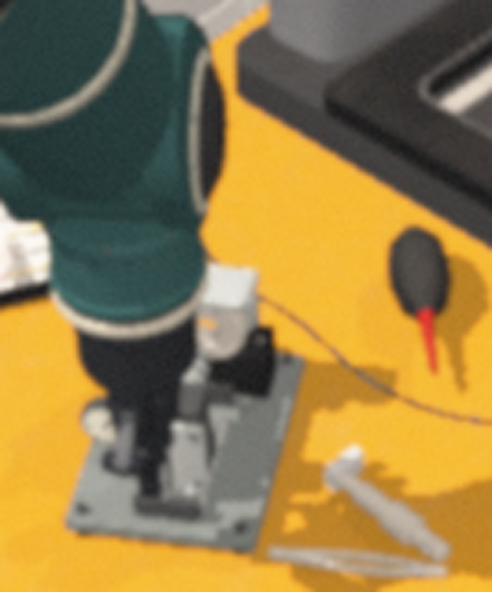

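The fingertips are behind the face at (150,495), with the knuckles clear of everything. Now I push forward.

```bash
python3 -m inch '[[[0,0.2,0,0,0,0],[0,0.4,0,0,0,0],[0,0.6,0,0,0,0],[0,0.8,0,0,0,0],[0,1,0,0,0,0],[0,1.2,0,0,0,0],[0,1.4,0,0,0,0],[0,1.6,0,0,0,0],[0,1.8,0,0,0,0],[0,2,0,0,0,0]]]'
```

```text
time_s: 13.6
position: [0.5085, -0.126, 0.0683]
eef_rot: [-0.502, -0.498, 0.502, -0.498]
ft_force: [-2.8, 1.9, 0.1]
width: -0.0
```

```bash
python3 -m inch '[[[0,0.03,0,0,0,0],[0,0.06,0,0,0,0],[0,0.09,0,0,0,0],[0,0.12,0,0,0,0],[0,0.15,0,0,0,0],[0,0.18,0,0,0,0],[0,0.21,0,0,0,0],[0,0.24,0,0,0,0],[0,0.27,0,0,0,0],[0,0.3,0,0,0,0]]]'
```

```text
time_s: 14.85
position: [0.5172, -0.1262, 0.0684]
eef_rot: [-0.502, -0.498, 0.502, -0.498]
ft_force: [-2.9, 1.5, -0.9]
width: -0.0
```

```bash
python3 -m inch '[[[0,0.015,0,0,0,0],[0,0.03,0,0,0,0],[0,0.045,0,0,0,0],[0,0.06,0,0,0,0],[0,0.075,0,0,0,0],[0,0.09,0,0,0,0],[0,0.105,0,0,0,0],[0,0.12,0,0,0,0],[0,0.12,0,0,0,0],[0,0.12,0,0,0,0]]]'
```

```text
time_s: 16.1
position: [0.5199, -0.1263, 0.0683]
eef_rot: [-0.502, -0.498, 0.503, -0.497]
ft_force: [-9.9, 3.4, 7.0]
width: -0.001
```

The force has risen to about 10 N at the expected home position. A 1 mm nudge will confirm whether it is the hard stop.

```bash
python3 -m inch '[[[0,0.01,0,0,0,0],[0,0.02,0,0,0,0],[0,0.03,0,0,0,0],[0,0.03,0,0,0,0],[0,0.03,0,0,0,0],[0,0.03,0,0,0,0],[0,0.03,0,0,0,0],[0,0.03,0,0,0,0],[0,0.03,0,0,0,0],[0,0.03,0,0,0,0]]]'
```

```text
time_s: 17.35
position: [0.52, -0.1263, 0.0683]
eef_rot: [-0.501, -0.498, 0.503, -0.497]
ft_force: [-17.8, 2.9, 12.6]
width: -0.004
```

It is a hard stop: the force went to 18 N with no movement. I back off along -x and rise clear, moving right so the view opens up.

```bash
python3 -m inch '[[[0,-0.3,0,0,0,0],[0,-0.9,0,0,0,0],[0,-1.6,0,0,0,0],[0,-2.2,0,0,0,0],[-0.6,-2.4,0,0,0,0],[-1.6,-2.4,0,0,0,0],[-3,-2.4,0,0,0,0],[-4.5,-2.4,0,0,0,0],[-6,-2.4,0,0,0,0],[-7.5,-2.4,0,0,0,0]]]'
python3 -m inch '[[[-0.3,0,0.8,0,0,0],[-0.3,0,1.8,0,0,0],[-0.3,0,3,0,0,0],[-0.3,0,4.2,0,0,0],[-0.3,0,5.4,0,0,0],[-0.3,0,6.6,0,0,0],[-0.3,0,7.8,0,0,0],[-0.3,0,8.8,0,0,0],[-0.3,0,9.6,0,0,0],[-0.3,0,10,0,0,0]]]'
python3 - <<'E'
from h import *
t=cam("top");s=cam("side")
crop(t,"pics/t8.png",140,140,200,150,4)
crop(s,"pics/s8.png",205,170,160,120,5)
cv2.imwrite("pics/f8.png",cv2.resize(np.hstack([t[0],s[0]]),(800,300))[:,:,::-1])
E
```

```text
time_s: 18.6
position: [0.4497, -0.1258, 0.2952]
eef_rot: [0.502, 0.497, -0.502, 0.498]
ft_force: [-0.1, -0.1, -0.3]
width: -0.0
time_s: 19.85
position: [0.4465, -0.4269, 0.3022]
eef_rot: [-0.503, -0.497, 0.503, -0.497]
ft_force: [0.8, 1.2, -0.4]
width: -0.001
```

View pics/t8.png

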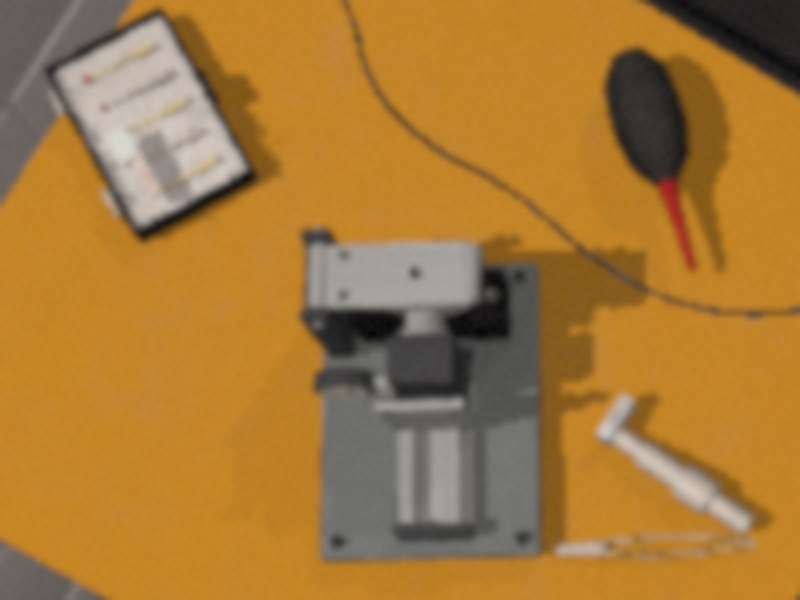

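View pics/s8.png

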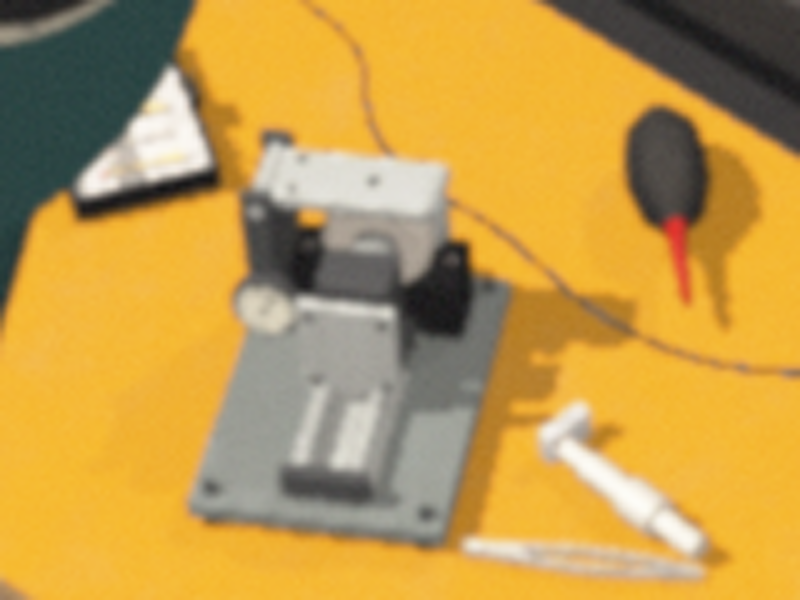

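View pics/f8.png

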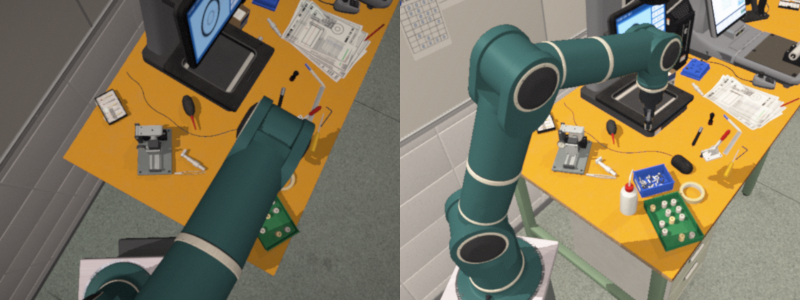

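The leaf lies flat across the ring: top (308–480,243–310), side (262–447,145–213). The push-plate top edge is now at top (372–464,407), and the rails behind it are exposed. The bystanders look unmoved and the arm is clear. Now a numeric check.

```bash
python3 - <<'E'
from h import *
t=cam("top");s=cam("side")
T=lambda x,y:(140+(x+.5)/4-.5,140+(y+.5)/4-.5)
S=lambda x,y:(205+(x+.5)/5-.5,170+(y+.5)/5-.5)
O=np.array([.5579,-.1271,0])
for a in [(372,410),(464,408)]: print("push rear x_f",(onz(t,T(*a),.092)-O))
print("expect home -.024")
for a,b in [((480,246),(447,166)),((478,306),(438,213)),((330,243),(275,148)),((330,305),(258,192))]: print("leaf",tri(t,T(*a),s,S(*b)))
print(readout.get_obs()['ft_force'])
E
```

```text
push rear x_f [-0.02514651  0.02810562  0.092     ]
push rear x_f [-0.02541005 -0.02486828  0.092     ]
expect home -.024
leaf (array([ 0.62307432, -0.16256399,  0.11215761]), np.float64(0.0024506476502683208))
leaf (array([ 0.58785027, -0.1630652 ,  0.11161454]), np.float64(0.0012774014623187651))
leaf (array([ 0.62809236, -0.07241327,  0.10785325]), np.float64(0.008405198048268015))
leaf (array([ 0.58987011, -0.07334958,  0.11163492]), np.float64(0.008970141431688769))
[-0.57565613  0.13704713  0.45916374]
```

```bash
python3 -c "
from workcell import env
print(env.sign_off())"
```

```text
the job is handed in; nothing more can be done
None
```

The hold-down leaf is shut across the ring and the plug slide is fully home. I pushed them in that order with shut fingertips, and handed the job in at about 20 s of robot time.

- **Leaf:** it started at about 1.85 rad. The final press met a firm 10 N at z = 0.111 m, its shut height. Triangulated afterwards, its free-edge corners stand at z ≈ 0.112 m. The hinge-end corners read 0.108 and 0.112 m, but there the two views disagreed by 8–9 mm, so I gave them little weight.
- **Slide:** it started about 46 mm drawn back. At the end, the force climbed from 10 to 18 N along x with no further movement, so it is against its stop. The push face measures about 25 mm behind the fixture origin against 24 mm expected. That 1 mm is within the camera calibration error.
- **Surroundings:** judged by eye in the last pictures, the bystanders near the fixture are where they were, and I saw no sign of contact with the ring. I did not measure their positions or identify the gauge block separately. The arm ended well clear, with no contact force beyond sensor noise.

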